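# Spin the peg ring and brake its tongue at the clip

### The job

Check that the steel peg ring runs free and then park it: flick it with a fingertip so that it spins anticlockwise (seen from above), let it coast untouched for at least two seconds and until its tongue has gone past the white spring clip at least once, then brake it by pressing a fingertip down on the ring so that it stops with the tongue pointing at the clip. Finish while still holding the ring pressed down and still there; do not lift the ring, and leave the bowl, funnel and canister where they are.

Things in the scene. Friction and masses are not known exactly. Their poses are not given: they have to be found in the camera images.
- ring_centre (a point): centre of the steel peg ring on its vertical axle, level with the ring's flat top (110 mm above the ledge). Flat steel annulus 6 mm thick, inner radius 65 mm, outer 125 mm, six spokes, on a fixed plywood stand; about 0.45 kg. Six upright pegs, 12 mm thick, 32 mm above its top, stand on a circle of radius 80 mm; outside them the top is bare from radius 87 to 125 mm all round
- tongue_tip (a point): tip of the ring's tongue, a flat steel tab 24 mm wide, level with the ring's top, sticking out radially past the rim to 156 mm from the axle. It turns with the ring. The six pegs stand at 30, 90, 150, 210, 270 and 330 degrees from it about the axle
- clip_nose (a point): nose of the white spring clip (20 mm wide, rising 18 mm above the ring's top) on the upright plywood lip of the stand, 164 mm from the axle, level with the ring's top; an 8 mm gap is left to the tongue tip pointing at it. Its x axis points away from the axle, its z axis up. Fixed
- ring (a joint): angle of the ring in rad, growing anticlockwise seen from above and counting on over full turns; 0 (and every 2 pi) when the tongue points at the clip. Starts between -2.6 and -0.7. The bearing is nearly free: from 3 rad/s it slows to half in about 4 s and stops by itself after some 13 to 22 s; a fingertip pressed on the top stops it at once
- hub (a joint): how far the ring is pressed down on its spring-seated hub, in m: 0 untouched, 0.008 at the stop; it starts to give at about 1 to 4 N and each further mm takes 1.5 N
- bowl: white ceramic bowl, 130 mm wide, 50 mm high, origin under its centre; to be left alone
- canister: frosted acrylic square canister with hinged lid, 100 x 100 mm, about 130 mm high plus the lid's knob, origin under its centre; to be left alone
- funnel: blue plastic funnel standing mouth down, 110 mm wide, 115 mm high, origin under its centre; to be left alone

How it is judged:
On the way:
1. the ring spins anticlockwise faster than 0.4 rad/s, untouched by the robot, for 2 s on end (velocity of joint ring above 0.4 rad/s and contact force between each of the arm, the fingers and ring below 0.05 N), for 1.9 s.
At the end, for the whole second after the job is handed in: The ring has gone past the clip at least once anticlockwise and stands still (below 0.05 rad/s) with the tongue tip within 15 mm sideways of the clip's middle, while a fingertip presses on the ring and holds it at least 0.5 mm down on its sprung hub (value of joint ring above 5.5 rad and velocity of joint ring between -0.05 and 0.05 rad/s and y of tongue_tip in the frame of clip_nose between -0.015 and 0.015 m and x of tongue_tip in the frame of clip_nose above -0.03 m and contact force between the fingers and ring above 0.5 N and value of joint hub above 0.0005 m); the arm keeps its last pose, push and grip.
It fails at once if the ring is pulled upward (value of joint hub below -0.002 m).
It fails at once if the bowl is moved by more than 20 mm (distance of bowl from where it was at the start of the episode above 0.02 m).
It fails at once if the canister is moved by more than 20 mm (distance of canister from where it was at the start of the episode above 0.02 m).
It fails at once if the funnel is moved by more than 20 mm (distance of funnel from where it was at the start of the episode above 0.02 m).
It also fails if it takes over 54 s, if anything falls off the work surface, if the arm or the gripper's body presses on something with over 40 N, if the wrist force passes 120 N, or if a joint passes its speed limit or range.

### The arm

A 6-joint arm with a two-finger parallel gripper is mounted at the origin on the work surface. World frame = base frame: x ahead of the robot, y to its left, z up, the work surface at z = 0. Lengths are in m, angles in rad, forces in N, time in s.
With the tool pointing down it reaches from about 0.375 to 0.9 m from the base axis. Payload 3.1 kg.
Tool frame: the origin (TCP) lies midway between the tips of the shut fingers; the grasp point (between the pads) lies robot.grip_point_offset behind it (robot.grip_point_offset is the distance from the TCP to the grasp point, in m); z points along the fingers, y is the direction in which the jaws open and shut (so a half turn about z gives the same grasp; the last joint's range is limited). The gripper opens to 87 mm and grips with 3 to 60 N. Pads are 19 mm wide; open, the fingers measure 117 mm over their backs; the gripper's body (75 mm by 190 mm) begins 51 mm behind the grasp point.
Start: joints at [-1.333, 0.527, 1.433, -0, 1.181, -0.178], TCP at [0.253, -0.571, 0.195] pointing down, gripper open.
Joint ranges: [-3.08, 3.08], [-0.75, 2.2], [0.22, 2.44], [-1.43, 4.57], [0, 2.65], [-2.85, 2.85]. Speed limits (rad/s): [2.79, 2.79, 3.14, 3.14, 3.14, 3.14].

### API

Orientations are given as a unit quaternion [x, y, z, w].
In Python, from rig import robot, cams, hand_in gives the robot as it stands. The module is installed in compiled form; this text tells all that it offers.
- The arm moves only by the tool send_rows, never from a script. Its argument "steps" is one flat list of numbers, 5 for each row, row after row: the finger opening in m, from 0 to 0.087, then the shift along the tool's x, y, z in m, then the turn about the tool's z in rad. A call has 1 to 8 rows; each row is the pose to reach, as a shift and turn from the pose measured when the call began, along the tool's axes at that moment; what a row does not reach only later rows make up. A row lasts 1/8 s, in which the tool goes at most 62.5 mm and 10.7 degrees, less where a joint would pass 70% of its speed; a pose out of reach is approached as far as the arm can. A call with a gripper value outside its range is refused whole. The fingers move at their own pace and stop on an object; "force" is the grip in N (left out, the last holds). Time passes only in rows, so rows that repeat a pose let the fingers close. It gives the time, the measured TCP pose, the force and the opening at its end, in the units of the state.
- robot.get_obs(): the state, without advancing time (a new reading comes with each control period).
- cams.camera(name): name is "side" or "top"; returns a dict with "color" (384x512x3 uint8, red, green, blue), "range_z" (384x512 float32, m along the optical axis (not along the pixel's ray), 0 where there is no reading), "intrinsics" (3x3 intrinsics, pixels), "extrinsics" (4x4, takes a point from camera to world coordinates). Camera axes: x right, y down, z forward; pixel columns grow to the right and rows downward; lengths in m; the calibration is good to about 2 mm. A picture is of the moment at which its call begins.
- hand_in(): hands the job in, once; it reports no verdict.
The state is a dict: "time": time; "q": joint angles; "joint_velocities": joint speeds; "joint_torque": joint torques, N m; "position": TCP position; "tool_rot": TCP orientation; "ft_force": force on the tool from outside, world axes, zero at the start; "moment": the same for the moment, N m; "grip_width": finger opening in m.
Only numpy, scipy, OpenCV 4.12 (cv2) and the standard library are available. Lean on these libraries where they do the work, as an engineer would, in place of code of your own. Each camera call takes 0.05 s, during which the arm holds its last target.

## Working session

There is one attempt and no reset: what is moved stays moved. The work goes in short steps, Python scripts to look and compute and a tool call to move; the robot and the scene stay as the last step left them, time stands still between calls to the robot, and variables do not carry over. Pictures are saved under pics/ and viewed, and the job is handed in when it is done.

Besides the shell and the picture viewer there is one more tool, called after "Emit:" by a JSON object that holds its "method" and its "body", one argument or row to a line. send_rows: Moves the arm, as the interface text tells. Its arguments: {"type":"object","properties":{"steps":{"type":"array","items":{"type":"number"}},"force":{"type":"number"}},"required":["steps"]}

```bash
mkdir -p pics
python3 - <<'E'
from rig import robot,cams
import cv2
o=robot.get_obs()
for k,v in o.items(): print(k,v)
print(robot.grip_point_offset)
for n in ("top","side"):
    c=cams.camera(n); cv2.imwrite(f"pics/{n}0.png",c["color"][:,:,::-1]); print(c["intrinsics"],c["extrinsics"])
E
```

```text
time 0.0
q [-1.33250669e+00  5.28500229e-01  1.43388107e+00  1.62369615e-05
  1.18138766e+00 -1.78502540e-01]
joint_velocities [ 0.00172822  0.00101622 -0.00097359  0.000985   -0.00104508  0.00026474]
joint_torque [ 1.98040558e-03 -4.40037382e+01 -1.76587683e+01  6.35195780e-02
  5.81668527e-02 -1.65832735e-04]
position [ 0.2528614  -0.57071169  0.19375752]
tool_rot [ 9.78364068e-01  2.06887811e-01 -2.50199559e-05 -1.08789170e-03]
ft_force [-1.16960217 -0.51916169  0.19823687]
moment [-0.06247617 -0.01110756  0.04543122]
grip_width 0.08728622197124347
0.0187
[[350.6847604    0.         251.95295326]
 [  0.         350.6847604  184.72961225]
 [  0.           0.           1.        ]] [[ 0.01562928 -0.98152109  0.19071464  0.33894683]
 [-0.99954359 -0.01040562  0.02836077 -0.02332604]
 [-0.02585219 -0.19107085 -0.98123575  1.33745294]
 [ 0.          0.          0.          1.        ]]
[[355.3546336    0.         250.06417043]
 [  0.         355.3546336  194.61451216]
 [  0.           0.           1.        ]] [[-0.92292904 -0.30008194  0.24114895  0.30237056]
 [-0.38457656  0.69036506 -0.61277806  0.66718773]
 [ 0.01740282 -0.6582909  -0.75256244  0.93065978]
 [ 0.          0.          0.          1.        ]]
```

View pics/top0.png

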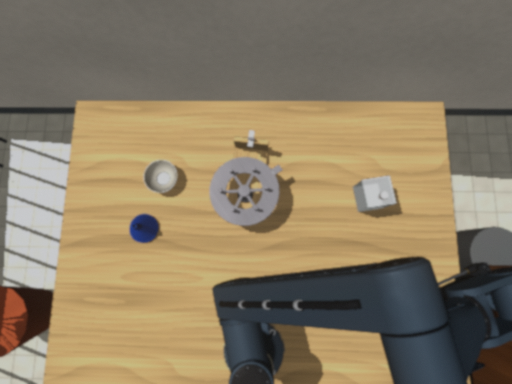

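View pics/side0.png

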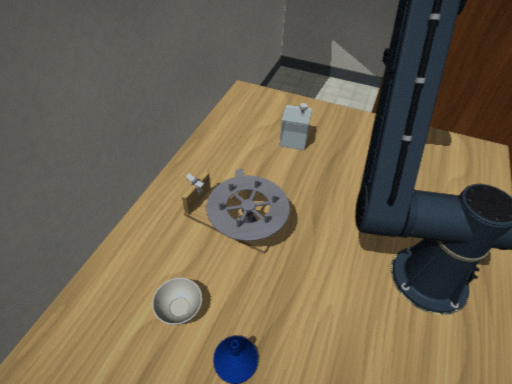

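Top view: ring around (245,190), clip at (251,138), tongue at about (280,169). The bowl, funnel and canister are well clear of the ring. Next I'll measure.

```bash
cat > h.py <<'E'
import numpy as np, cv2
def world(c):
    K=c["intrinsics"];T=c["extrinsics"];Z=c["range_z"]
    v,u=np.mgrid[:Z.shape[0],:Z.shape[1]]
    P=np.stack([(u-K[0,2])/K[0,0]*Z,(v-K[1,2])/K[1,1]*Z,Z],-1)
    W=P@T[:3,:3].T+T[:3,3]; W[Z==0]=np.nan
    return W
def ray(c,u,v,z):
    K=c["intrinsics"];T=c["extrinsics"]
    d=T[:3,:3]@np.array([(u-K[0,2])/K[0,0],(v-K[1,2])/K[1,1],1]); o=T[:3,3]
    return o+d*(z-o[2])/d[2]
def proj(c,p):
    K=c["intrinsics"];T=c["extrinsics"]
    q=T[:3,:3].T@(np.array(p)-T[:3,3]); return (K@q/q[2])[:2]
E
python3 - <<'E'
from rig import cams
from h import *
for n in ("top","side"):
    c=cams.camera(n);W=world(c);z=W[...,2]
    m0=(W[...,0]>.2)&(W[...,0]<.75)&(abs(W[...,1])<.25)&(z>0.02)
    print(n,np.histogram(z[m0],bins=np.arange(.02,.3,.01)))
    r=m0&(z<.3)
    zz=np.median(z[m0&(z>.09)&(z<.13)]);print("ringz",zz)
    m=(m0&(abs(z-zz)<.012)).astype(np.uint8)
    nl,lab,st,ce=cv2.connectedComponentsWithStats(m)
    k=1+np.argmax(st[1:,4]);m=(lab==k)
    P=W[m];
    cn,_=cv2.findContours(m.astype(np.uint8),cv2.RETR_EXTERNAL,cv2.CHAIN_APPROX_NONE)
    cc=max(cn,key=len)[:,0]
    pts=np.array([ray(c,u,v,zz)[:2] for u,v in cc])
    g=np.ones(len(pts),bool)
    for _ in range(10):
        A=np.c_[2*pts[g],np.ones(g.sum())];s=np.linalg.lstsq(A,(pts[g]**2).sum(1),rcond=None)[0]
        R=np.sqrt(s[2]+s[:2]@s[:2]);g=abs(np.hypot(*(pts-s[:2]).T)-R)<.006
    print("centre",s[:2],"R",R)
    rr=np.hypot(*(pts-s[:2]).T);t=rr>R+.012
    d=pts[t]-s[:2];print("tongue",np.c_[np.degrees(np.arctan2(d[:,1],d[:,0])),rr[t]].round(3)[::2])
    hi=m0&(z>.09)&(z<.2)&(np.hypot(W[...,0]-s[0],W[...,1]-s[1])>.145)&(np.hypot(W[...,0]-s[0],W[...,1]-s[1])<.22)
    v,u=np.nonzero(hi);print("clip", np.c_[u,v,(W[hi]*1000).round(),c["color"][hi]][:60].astype(int))
    h=c["color"][100:250,170:330] if n=="top" else c["color"][150:270,160:310]
    cv2.imwrite(f"pics/{n}z.png",cv2.resize(h,None,fx=4 if n=="side" else 4,fy=4,interpolation=2)[:,:,::-1])
E
```

```text
top (array([ 269,   60,   26,   21,   21,   25,   23,   35, 1458, 1735,   19,
         19,   44,    0,    0,    0,    0,    0,    0,    0,    0,    0,
          1,    1,    6,    9,   11]), array([0.02, 0.03, 0.04, 0.05, 0.06, 0.07, 0.08, 0.09, 0.1 , 0.11, 0.12,
       0.13, 0.14, 0.15, 0.16, 0.17, 0.18, 0.19, 0.2 , 0.21, 0.22, 0.23,
       0.24, 0.25, 0.26, 0.27, 0.28, 0.29]))
ringz 0.11031044185864913
centre [0.55791102 0.04245111] R 0.12267157187381807
tongue [[-60.707   0.137]
 [-60.799   0.145]
 [-59.689   0.155]
 [-56.685   0.156]
 [-52.934   0.154]
 [-51.281   0.148]
 [-51.841   0.138]]
clip [[247 138 749  33 119 170 153 123]
 [248 138 748  29 120 157 147 135]
 [249 138 750  25 116 147 142 142]
 [250 138 748  22 121 146 144 146]
 [251 138 748  18 122 147 144 146]
 [252 138 750  15 117 148 144 144]
 [253 138 749  11 119 143 136 130]
 [233 139 750  85 104 188 160 110]
 [236 139 750  74 104 194 171 116]
 [237 139 748  70 107 195 172 117]
 [241 139 750  55 104 196 173 118]
 [242 139 748  51 108 196 171 116]
 [243 139 750  48 104 196 171 115]
 [245 139 749  41 105 193 169 115]
 [24
[... 3633 characters left out ...]
 [205 174 734 -28 106 178 151 100]
 [206 174 735 -34 100 169 143  95]
 [207 174 730 -33 103 136 114  74]
 [208 174 730 -38  98  99  82  54]
 [209 174 728 -42  95 131 109  72]
 [201 175 747 -24 100 178 154 103]
 [202 175 743 -22 104 180 157 103]
 [203 175 740 -24 103 181 151 101]
 [204 175 736 -24 104 177 150  99]
 [205 175 733 -25 105 170 143  96]
 [206 175 733 -31 100 141 119  77]
 [207 175 729 -31 101  93  78  51]
 [208 175 729 -36  97  82  68  47]
 [209 175 728 -41  92 131 109  73]
 [200 176 747 -16 103 174 148  99]
 [201 176 744 -18 103 181 156 105]
 [202 176 741 -19 102 182 154 102]
 [203 176 739 -21 102 176 149  97]
 [204 176 735 -22 103 173 148  99]
 [205 176 733 -24 102 145 122  79]]
```

View pics/topz.png

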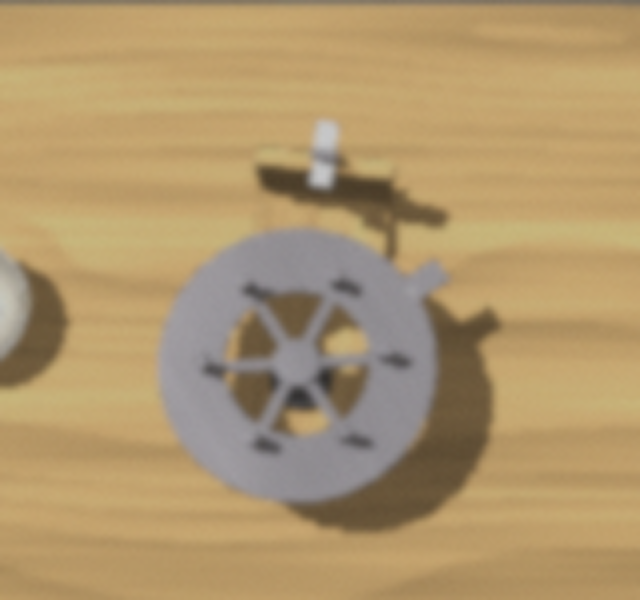

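View pics/sidez.png

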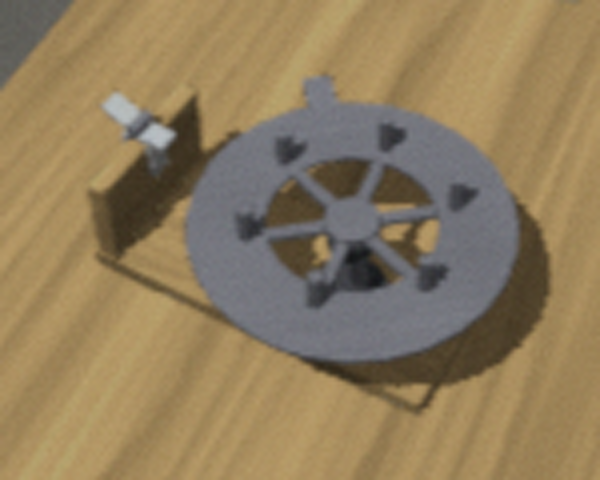

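Run:
```python
from rig import cams
from h import *
C=np.array([.5563,.0415])
for n in ("top","side"):
    c=cams.camera(n);np.save(f"{n}0.npy",c,allow_pickle=True)
    W=world(c);z=W[...,2]
    rgb=c["color"].astype(int);sat=rgb.max(2)-rgb.min(2)
    d=np.hypot(W[...,0]-C[0],W[...,1]-C[1])
    a=np.degrees(np.arctan2(W[...,1]-C[1],W[...,0]-C[0]))
    m=(sat<28)&(z>.095)&(d>.15)&(d<.24)&(abs(a)<25)
    P=W[m];print(n,m.sum(),P.mean(0),P.min(0),P.max(0))
    # axis of clip in plan
    q=P[:,:2]-P[:,:2].mean(0);w,V=np.linalg.eigh(q.T@q);print("az mean",a[m].mean(),"axis",np.degrees(np.arctan2(V[1,1],V[0,1])),w)
    l=(sat>40)&(z>.09)&(z<.108)&(d>.15)&(d<.24)&(abs(a)<45);L=W[l];e=L[:,:2]
    q=e-e.mean(0);w,V=np.linalg.eigh(q.T@q);t=q@V[:,1]
    print("lip mid",e.mean(0)+V[:,1]*(t.max()+t.min())/2,"normal",np.degrees(np.arctan2(V[1,0],V[0,0])),t.max()-t.min())
    for k in ("bowl","x"):pass
```

```text
top 88 [0.74688898 0.02000551 0.11653184] [0.72032293 0.01069055 0.10036361] [0.77297309 0.03268165 0.12834228]
az mean -6.425821806581852 axis 172.28685258620192 [0.00295482 0.02103824]
lip mid [0.74508027 0.02207896] normal 173.25568487458256 0.12773439271745057
side 126 [0.74525106 0.01971762 0.11502643] [ 0.7175458  -0.00074191  0.09525706] [0.77380576 0.03018456 0.12874065]
az mean -6.5664950211486195 axis 171.6253086455083 [0.00520318 0.02995527]
lip mid [0.74281711 0.0179959 ] normal 172.7036813478459 0.1308320565920732
```

Emit:
{"method": "send_rows", "body": {
  "steps": [0,0,0,-0.02,0.1,0,0.03,-0.05,-0.02,0.25,0,0.06,-0.1,-0.02,0.417,0,0.09,-0.15,-0.02,0.417],
  "force": 20
}}

```text
time: 0.8
position: [0.2746, -0.396, 0.2145]
tool_rot: [1.0, -0.001, 0.0, -0.0]
ft_force: [1.2, 0.1, -0.4]
grip_width: 0.055
```

Emit:
{"method": "send_rows", "body": {
  "steps": [0,0.024,-0.05,0,0,0,0.048,-0.101,0,0,0,0.072,-0.151,0,0,0,0.095,-0.202,0,0,0,0.119,-0.252,0,0,0,0.143,-0.302,0,0,0,0.167,-0.353,0,0,0,0.19,-0.403,0,0]
}}

```text
time: 1.8
position: [0.4662, 0.0084, 0.2151]
tool_rot: [1.0, -0.001, 0.001, -0.0]
ft_force: [0.2, 0.3, 0.3]
grip_width: 0.0004
```

Emit:
{"method": "send_rows", "body": {
  "steps": [0,0.024,-0.05,0,0,0,0.048,-0.1,0,0,0,0.048,-0.1,0,0]
}}

```text
time: 2.17
position: [0.5157, 0.1116, 0.2152]
tool_rot: [1.0, 0.002, 0.001, -0.0]
ft_force: [0.6, -1.7, 0.5]
grip_width: 0.0004
```

Run:
```python
from rig import cams,robot
from h import *
print(robot.get_obs()["position"])
a=cams.camera("top")["color"][90:260,160:340];b=cams.camera("side")["color"][120:290,150:330]
cv2.imwrite("pics/a1.png",cv2.resize(np.hstack([a,b]),(720,340),interpolation=2)[:,:,::-1])
```

```text
[0.51573209 0.1115667  0.2152122 ]
```

View pics/a1.png

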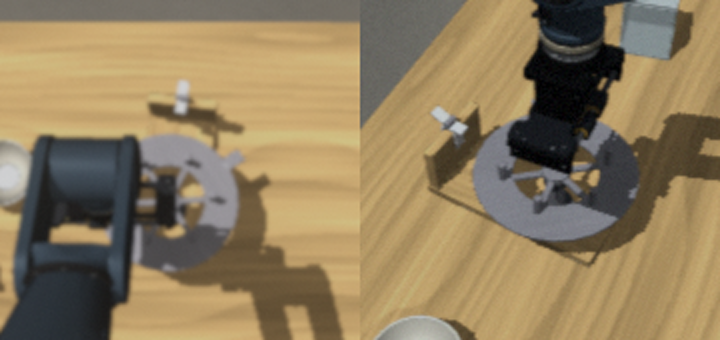

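Emit:
{"method": "send_rows", "body": {
  "steps": [0,-0.036,0.005,0.0,0,0,-0.036,0.005,0.045,0,0,-0.036,0.005,0.09,0,0,-0.036,0.005,0.09,0,0,-0.036,0.005,0.09,0]
}}

```text
time: 2.9
position: [0.4787, 0.1028, 0.126]
tool_rot: [1.0, -0.001, 0.001, 0.0]
ft_force: [-0.4, 0.0, 0.3]
grip_width: 0.0005
```

Run:
```python
from rig import cams,robot
from h import *
o=robot.get_obs();print(o["position"],o["ft_force"])
b=cams.camera("side")["color"][120:290,150:330]
cv2.imwrite("pics/a2.png",cv2.resize(b,(720,680),interpolation=2)[:600,:,::-1])
```

```text
[0.47866763 0.10276948 0.12600184] [-0.438758    0.04175819  0.29541116]
```

View pics/a2.png

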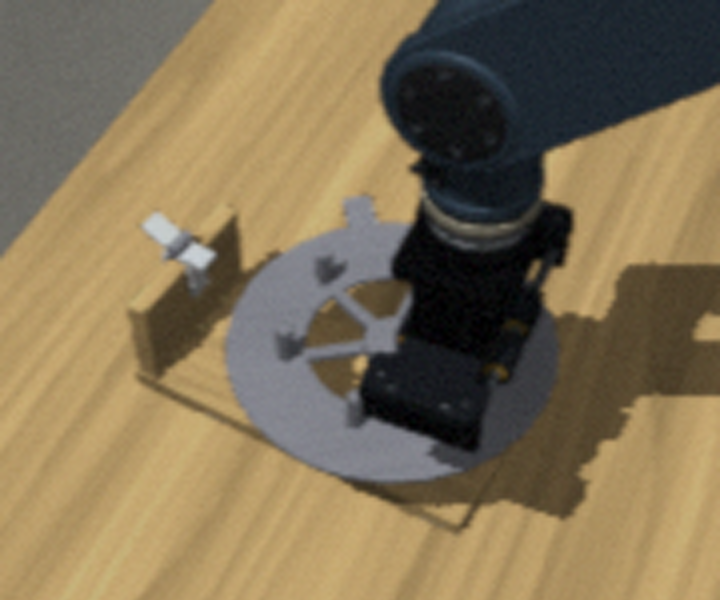

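Emit:
{"method": "send_rows", "body": {
  "steps": [0,0,0.012,0,0,0,0,0.034,0,0,0,0,0.058,0,0,0,-0.04,0.06,0,0,0,-0.04,0.06,-0.04,0,0,-0.04,0.06,-0.04,0]
}}

```text
time: 3.7
position: [0.4417, 0.0419, 0.1696]
tool_rot: [1.0, -0.001, 0.006, 0.001]
ft_force: [-0.0, -0.0, 0.2]
grip_width: 0.0007
```

```bash
cat > look.py <<'E'
from rig import cams,robot
from h import *
import sys
t=sys.argv[1]
o=robot.get_obs();print(o["time"],o["position"],o["ft_force"])
a=cams.camera("top");b=cams.camera("side")
np.save(f"f{t}.npy",np.array([o["time"],a,b],object),allow_pickle=True)
C=np.array([.5563,.0415])
for n,c,dt in(("top",a,0),("side",b,.05)):
    cc=c; W=world(c); d=W[...,:2]-C; r=np.hypot(d[...,0],d[...,1]);az=np.degrees(np.arctan2(d[...,1],d[...,0]))
    rgb=c["color"].astype(int);sat=rgb.max(2)-rgb.min(2)
    m=(r>.131)&(r<.158)&(abs(W[...,2]-.1105)<.012)&(sat<32)&(rgb.max(2)>75)
    m&=~((abs(az+6.6)<9)&(r>.15))
    if m.sum()>2:
        mc=np.exp(1j*np.radians(az[m])).mean();print(n,o["time"]+dt,m.sum(),"az",np.degrees(np.angle(mc)).round(1),"conc",abs(mc).round(3))
    else: print(n,"no tongue",m.sum())
im=np.hstack([a["color"][90:260,160:340],b["color"][120:290,150:330]])
cv2.imwrite(f"pics/l{t}.png",cv2.resize(im,(720,340),interpolation=2)[:,:,::-1])
E
python3 look.py 1
```

```text
3.7 [0.44171743 0.0418952  0.16962278] [-0.03266973 -0.04322883  0.19802672]
top 3.7 41 az -55.8 conc 0.999
side 3.75 37 az -56.6 conc 0.999
```

View pics/l1.png

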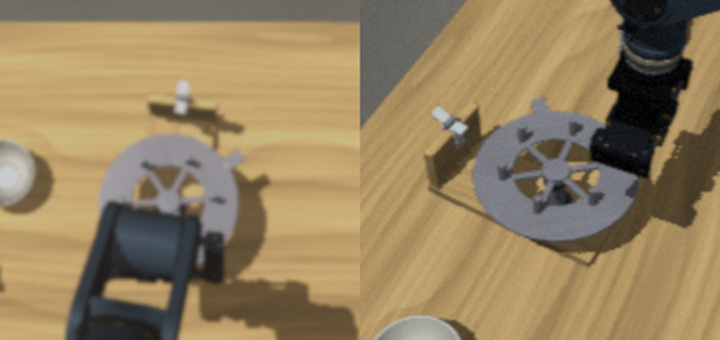

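Emit:
{"method": "send_rows", "body": {
  "steps": [0,0,0,0,0]
}}

```text
time: 3.92
position: [0.44, 0.0422, 0.1673]
tool_rot: [1.0, -0.001, 0.003, 0.001]
ft_force: [-0.7, 0.3, 0.5]
grip_width: 0.0006
```

```bash
python3 look.py 2
python3 - <<'E'
from h import *
t,a,b=np.load("f2.npy",allow_pickle=True)
C=np.array([.5563,.0415])
for c in(a,b):
    W=world(c);d=W[...,:2]-C;r=np.hypot(d[...,0],d[...,1]);az=np.degrees(np.arctan2(d[...,1],d[...,0]))
    m=(r<.1)&(r>.06)&(W[...,2]>.122)&(W[...,2]<.15)
    nl,lab,st,ce=cv2.connectedComponentsWithStats(m.astype(np.uint8))
    for k in range(1,nl):
        s=lab==k;print(st[k,4],ce[k].round(),W[s].mean(0).round(3),W[s][:,2].max().round(3),r[s].mean().round(3),az[s].mean().round(1))
E
```

```text
3.925 [0.44003985 0.04223219 0.16727181] [-0.69761344  0.34881617  0.54236699]
top 3.925 40 az -55.7 conc 0.999
side 3.9749999999999996 42 az -56.6 conc 0.999
13 [253. 169.] [0.629 0.008 0.138] 0.146 0.08 -24.9
13 [231. 170.] [0.622 0.086 0.138] 0.146 0.08 34.2
11 [266. 187.] [ 0.563 -0.038  0.14 ] 0.145 0.079 -85.2
10 [220. 190.] [0.552 0.121 0.139] 0.148 0.08 93.3
27 [257. 181.] [ 0.56  -0.038  0.135] 0.145 0.08 -87.5
23 [231. 185.] [0.626 0.007 0.135] 0.144 0.078 -26.5
26 [221. 204.] [0.62  0.087 0.136] 0.146 0.078 35.4
28 [267. 216.] [0.483 0.077 0.136] 0.144 0.082 154.1
27 [239. 220.] [0.55  0.122 0.137] 0.145 0.08 94.8
```

Run:
```python
from h import *
t,a,b=np.load("f2.npy",allow_pickle=True)
for n,c in(("top",a),("side",b)):
    W=world(c);z=W[...,2]
    m=(z>.15)&(z<.30)&(abs(W[...,0]-.44)<.12)&(abs(W[...,1]-.04)<.15)
    print(n,"proj TCP",proj(c,[.44,.0422,.1673]))
    for lo in np.arange(.15,.30,.02):
        s=m&(z>=lo)&(z<lo+.02)
        if s.sum(): print(round(lo,2),s.sum(),W[s].min(0).round(3),W[s].max(0).round(3))
im=b["color"][120:220,220:340];cv2.imwrite("pics/z2.png",cv2.resize(im,None,fx=6,fy=6,interpolation=2)[:,:,::-1])
```

```text
top proj TCP [241.85649511 221.83197388]
0.27 55 [ 0.402 -0.022  0.278] [0.469 0.113 0.29 ]
0.29 11 [ 0.402 -0.049  0.29 ] [0.41  0.114 0.299]
side proj TCP [285.95275811 205.28364695]
0.25 33 [ 0.401 -0.04   0.264] [0.472 0.129 0.27 ]
0.27 302 [ 0.4   -0.045  0.27 ] [0.476 0.134 0.29 ]
0.29 106 [ 0.4   -0.052  0.29 ] [0.474 0.136 0.3  ]
```

View pics/z2.png

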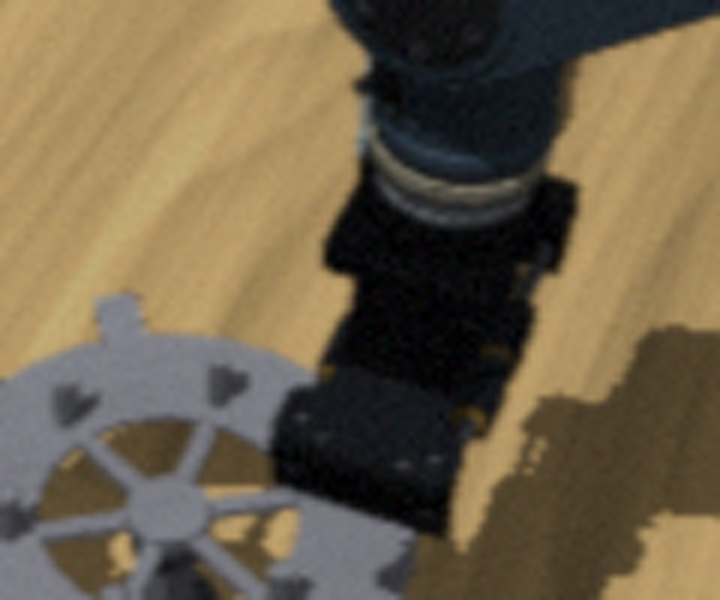

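Emit:
{"method": "send_rows", "body": {
  "steps": [0,0.02,-0.035,0,0,0,0.04,-0.066,0,0,0,0.04,-0.066,0.02,0,0,0.04,-0.066,0.043,0,0,0.04,-0.066,0.043,0]
}}

```text
time: 4.65
position: [0.4786, 0.1084, 0.1223]
tool_rot: [1.0, -0.0, 0.0, 0.001]
ft_force: [-0.4, -0.6, 0.1]
grip_width: 0.0007
```

Emit:
{"method": "send_rows", "body": {
  "steps": [0,0,0.01,0,0]
}}

```text
time: 4.78
position: [0.4789, 0.0984, 0.1225]
tool_rot: [1.0, 0.0, 0.0, 0.001]
ft_force: [0.3, -0.9, 1.4]
grip_width: 0.0004
```

Emit:
{"method": "send_rows", "body": {
  "steps": [0,0,0.01,0,0]
}}

```text
time: 4.9
position: [0.4793, 0.0876, 0.123]
tool_rot: [1.0, 0.0, 0.001, 0.001]
ft_force: [0.0, 0.0, -0.5]
grip_width: 0.0007
```

```bash
python3 look.py 3
```

```text
4.9 [0.47932785 0.08758916 0.12301909] [ 0.00576385  0.01229602 -0.53950133]
top 4.9 41 az -55.8 conc 0.999
side 4.95 40 az -56.9 conc 0.999
```

View pics/l3.png

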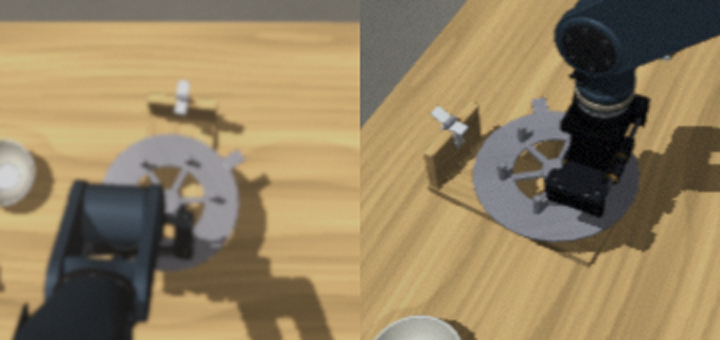

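Emit:
{"method": "send_rows", "body": {
  "steps": [0,0,0.008,0,0,0,0,0.008,0,0]
}}

```text
time: 5.25
position: [0.48, 0.0783, 0.1235]
tool_rot: [1.0, -0.001, 0.002, 0.001]
ft_force: [0.1, -0.0, -0.0]
grip_width: 0.0006
```

```bash
python3 look.py 4
```

```text
5.25 [0.47996666 0.07834926 0.12353843] [ 0.05788731 -0.04318669 -0.0072302 ]
top 5.25 38 az -56.0 conc 0.999
side 5.3 38 az -56.7 conc 0.999
```

Run:
```python
from h import *
t,a,b=np.load("f4.npy",allow_pickle=True)
print(proj(b,[.48,.0783,.1235]),proj(b,[.483,.077,.142]),proj(a,[.48,.0783,.1235]))
g=lambda c:np.clip((c/255.)**.5*255,0,255).astype(np.uint8)
A=cv2.resize(g(a["color"][150:250,200:280]),(400,500),interpolation=2);B=cv2.resize(g(b["color"][140:240,220:300]),(400,500),interpolation=2)
cv2.imwrite("pics/z4.png",np.hstack([A,B])[:,:,::-1])
W=world(b)
m=(abs(W[...,0]-.48)<.1)&(abs(W[...,1]-.078)<.14)&(W[...,2]>.12)&(W[...,2]<.3)
v,u=np.nonzero(m)
for r in range(185,245,3):
    s=m[r];
    if s.any(): print(r,[(int(x),*(W[r,x]*1000).round().astype(int)) for x in np.nonzero(s)[0][::4]])
```

```text
[267.1042945  219.74093049] [266.62318549 215.08015789] [232.42428115 211.28231617]
185 [(255, np.int64(563), np.int64(-35), np.int64(120)), (288, np.int64(445), np.int64(33), np.int64(239))]
188 [(257, np.int64(498), np.int64(126), np.int64(298)), (285, np.int64(447), np.int64(51), np.int64(245))]
191 [(256, np.int64(499), np.int64(128), np.int64(289)), (260, np.int64(489), np.int64(128), np.int64(293)), (264, np.int64(479), np.int64(127), np.int64(296)), (276, np.int64(453), np.int64(115), np.int64(296)), (282, np.int64(451), np.int64(65), np.int64(246)), (286, np.int64(441), np.int64(60), np.int64(245))]
194 [(254, np.int64(513), np.int64(104), np.int64(246)), (258, np.int64(494), np.int64(127), np.int64(279)), (262, np.int64(483), np.int64(128), np.int64(285)), (266, np.int64(473), np.int64(130), np.int64(292)), (270, np.int64(463), np.int64(129), np.int64(295)), (274, np.int64(456), np.int64(119), np.int64(288)), (278, np.int64(453), np.int64(95), np.int64(265)), (282, np.int64(448), np.int64(71), np.int64(241)), (286, np.int64(440), np.int64(63), np.int64(237))]
197 [(253, np.i
[... 3385 characters left out ...]
p.int64(234)), (261, np.int64(468), np.int64(171), np.int64(249)), (265, np.int64(458), np.int64(171), np.int64(254)), (269, np.int64(448), np.int64(171), np.int64(260)), (273, np.int64(441), np.int64(161), np.int64(252))]
221 [(237, np.int64(555), np.int64(120), np.int64(130)), (257, np.int64(479), np.int64(166), np.int64(225)), (261, np.int64(469), np.int64(164), np.int64(228)), (265, np.int64(459), np.int64(165), np.int64(235)), (269, np.int64(447), np.int64(171), np.int64(249)), (273, np.int64(441), np.int64(158), np.int64(236))]
224 [(238, np.int64(550), np.int64(125), np.int64(123)), (267, np.int64(453), np.int64(165), np.int64(225)), (271, np.int64(443), np.int64(166), np.int64(232))]
```

View pics/z4.png

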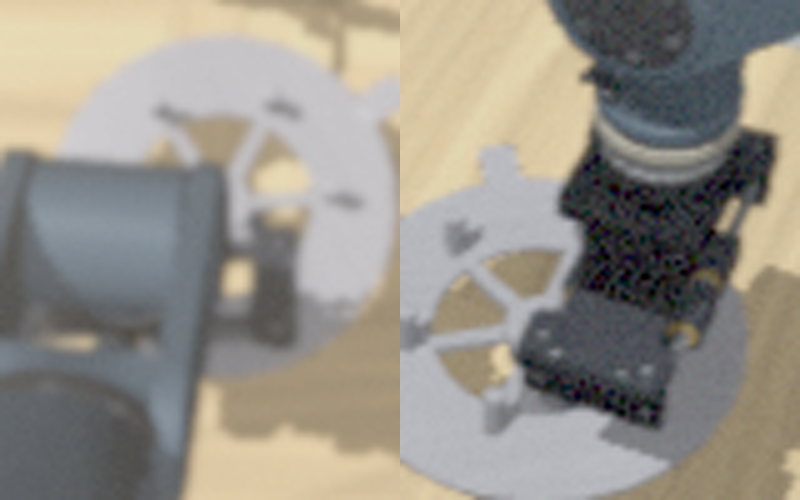

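Emit:
{"method": "send_rows", "body": {
  "steps": [0,0,-0.025,0,0,0,0,-0.025,0.006,0,0,0,-0.025,0.01,0,0,0,-0.025,0.01,0]
}}

```text
time: 5.85
position: [0.4793, 0.1035, 0.1128]
tool_rot: [1.0, -0.001, 0.001, 0.001]
ft_force: [0.4, 0.6, -0.0]
grip_width: 0.0008
```

Emit:
{"method": "send_rows", "body": {
  "steps": [0,0,0,0.003,0]
}}

```text
time: 5.98
position: [0.4796, 0.1031, 0.1098]
tool_rot: [1.0, -0.001, 0.001, 0.001]
ft_force: [-0.3, -0.2, -0.2]
grip_width: 0.0004
```

Emit:
{"method": "send_rows", "body": {
  "steps": [0,0,0,0.003,0]
}}

```text
time: 6.1
position: [0.4796, 0.1028, 0.1066]
tool_rot: [1.0, -0.001, 0.001, 0.001]
ft_force: [0.7, 0.0, 0.1]
grip_width: 0.0002
```

Emit:
{"method": "send_rows", "body": {
  "steps": [0,0,0,0.003,0,0,0,0,0.006,0]
}}

```text
time: 6.35
position: [0.4797, 0.1027, 0.1003]
tool_rot: [1.0, -0.002, 0.001, 0.001]
ft_force: [-0.0, -0.6, -0.2]
grip_width: 0.0005
```

Emit:
{"method": "send_rows", "body": {
  "steps": [0,0,0,0.003,0,0,0,0,0.006,0]
}}

```text
time: 6.6
position: [0.4796, 0.1027, 0.0941]
tool_rot: [1.0, -0.002, 0.001, 0.001]
ft_force: [-1.1, 0.2, 0.1]
grip_width: 0.0005
```

```bash
python3 look.py 5;python3 - <<'E'
from h import *
t,a,b=np.load("f5.npy",allow_pickle=True)
g=lambda c:np.clip((c/255.)**.5*255,0,255).astype(np.uint8)
B=cv2.resize(g(b["color"][160:250,220:320]),(800,600)[::1],interpolation=2)
cv2.imwrite("pics/z5.png",B[:,:,::-1])
E
```

```text
6.6 [0.47963413 0.10269571 0.09411595] [-1.08828776  0.20462648  0.13970575]
top 6.6 39 az -55.9 conc 0.999
side 6.6499999999999995 38 az -56.7 conc 0.999
```

View pics/z5.png

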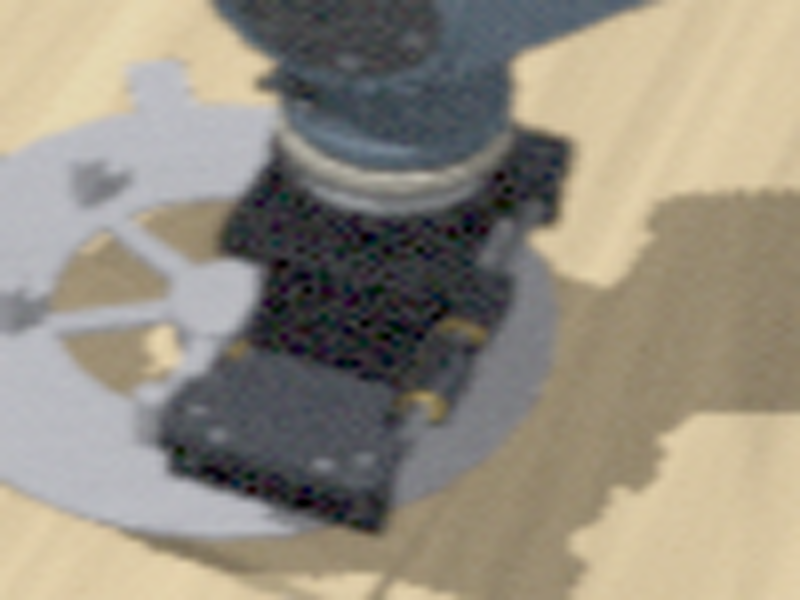

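Emit:
{"method": "send_rows", "body": {
  "steps": [0,0,0,0.003,0,0,0,0,0.005,0]
}}

```text
time: 6.95
position: [0.4794, 0.1027, 0.0888]
tool_rot: [1.0, -0.002, 0.0, 0.001]
ft_force: [-0.3, 0.5, 0.6]
grip_width: 0.0006
```

Emit:
{"method": "send_rows", "body": {
  "steps": [0,0,0,0.002,0,0,0,0,0.004,0]
}}

```text
time: 7.2
position: [0.4794, 0.1027, 0.0847]
tool_rot: [1.0, -0.002, 0.0, 0.001]
ft_force: [-0.1, -1.0, 0.1]
grip_width: 0.0003
```

Emit:
{"method": "send_rows", "body": {
  "steps": [0,0,0,0.002,0,0,0,0,0.004,0]
}}

```text
time: 7.45
position: [0.4794, 0.1028, 0.0808]
tool_rot: [1.0, -0.002, 0.0, 0.001]
ft_force: [-1.9, 0.7, 4.9]
grip_width: 0.0005
```

```bash
python3 look.py 6;python3 - <<'E'
from h import *
for k in (2,6):
    t,a,b=np.load(f"f{k}.npy",allow_pickle=True)
    C=np.array([.5563,.0415])
    for c in(a,b):
        W=world(c);d=W[...,:2]-C;r=np.hypot(d[...,0],d[...,1])
        m=(r>.09)&(r<.12)&(abs(W[...,2]-.11)<.015)&(W[...,0]>.56);print(k,np.median(W[m][:,2]))
E
```

```text
7.45 [0.47936106 0.10280423 0.08081374] [-1.85386142  0.70765413  4.94814914]
top 7.45 37 az -56.1 conc 0.999
side 7.5 38 az -56.6 conc 0.999
2 0.1104253793213179
2 0.11064033033113913
6 0.10864105906040877
6 0.10893662577303281
```

The reading was wrong rather than the aim. The fingertip sits about 28 mm above the reported TCP, because contact with the ring came at a TCP reading of 0.081. That explains why the first flick passed over the pegs. I'll redo it 28 mm lower.

Emit:
{"method": "send_rows", "body": {
  "steps": [0,0,0,-0.017,0,0,0,0,-0.017,0]
}}

```text
time: 7.8
position: [0.4803, 0.1028, 0.0985]
tool_rot: [1.0, -0.001, 0.002, 0.001]
ft_force: [0.9, 0.8, 0.8]
grip_width: 0.0004
```

```bash
python3 look.py 7
```

```text
7.8 [0.48034221 0.1027963  0.09852669] [0.93153511 0.75290354 0.83780921]
top 7.8 39 az -54.4 conc 0.999
side 7.85 38 az -55.0 conc 0.999
```

Emit:
{"method": "send_rows", "body": {
  "steps": [0,0,0.012,0,0,0,0,0.034,0,0,0,0,0.058,0,0,0,-0.04,0.06,0,0,0,-0.04,0.06,-0.03,0]
}}

```text
time: 8.52
position: [0.4321, 0.0428, 0.1254]
tool_rot: [1.0, -0.002, -0.006, -0.0]
ft_force: [0.6, 0.5, 0.2]
grip_width: 0.0006
```

```bash
python3 look.py 8
```

```text
8.525 [0.43206978 0.04276877 0.12535677] [0.60919165 0.4893067  0.21632403]
top 8.525 38 az 34.5 conc 0.999
side 8.575000000000001 57 az 44.0 conc 0.999
```

View pics/l8.png

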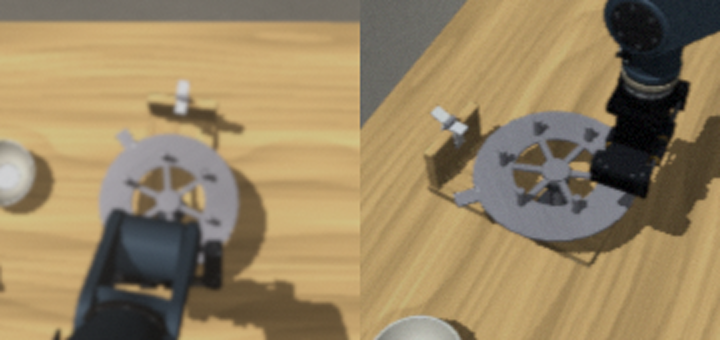

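Emit:
{"method": "send_rows", "body": {
  "steps": [0,0.018,0.001,0,0,0,0.018,0.001,0.015,0,0,0.018,0.001,0.033,0,0,0.018,0.001,0.033,0]
}}

```text
time: 9.12
position: [0.4571, 0.0406, 0.0945]
tool_rot: [1.0, -0.002, 0.0, 0.001]
ft_force: [-0.1, 0.0, -0.7]
grip_width: 0.0006
```

```bash
python3 look.py 9
```

```text
9.125 [0.45707956 0.0406142  0.09454384] [-0.07947115  0.0356011  -0.65050857]
top no tongue 0
side 9.175 68 az 148.7 conc 0.999
```

Emit:
{"method": "send_rows", "body": {
  "steps": [0,0,0,0,0,0,0,0,0,0,0,0,0,0,0,0,0,0,0,0,0,0,0,0,0,0,0,0,0,0]
}}

```text
time: 9.98
position: [0.4582, 0.0406, 0.0958]
tool_rot: [1.0, -0.002, 0.002, 0.001]
ft_force: [0.6, 0.7, 0.1]
grip_width: 0.0005
```

```bash
python3 look.py 10
```

```text
9.975 [0.45820606 0.04061547 0.09582289] [0.60860651 0.70481343 0.1102323 ]
top 9.975 49 az -87.2 conc 0.999
side 10.025 41 az -81.2 conc 0.999
```

Emit:
{"method": "send_rows", "body": {
  "steps": [0,0,0,0,0,0,0,0,0,0,0,0,0,0,0,0,0,0,0,0]
}}

```text
time: 10.58
position: [0.4582, 0.0406, 0.0958]
tool_rot: [1.0, -0.002, 0.002, 0.001]
ft_force: [-0.9, 0.2, -0.6]
grip_width: 0.0003
```

```bash
python3 look.py 11
```

```text
10.575 [0.45821483 0.04061292 0.09580286] [-0.89809128  0.15759668 -0.62020192]
top 10.575 28 az -5.2 conc 0.999
side 10.625 44 az 0.8 conc 0.998
```

Emit:
{"method": "send_rows", "body": {
  "steps": [0,-0.007,0,0,0,0,-0.007,0,0,0,0,-0.007,0,0,0,0,-0.007,0,0,0]
}}

```text
time: 11.18
position: [0.4514, 0.0406, 0.0958]
tool_rot: [1.0, -0.002, 0.002, 0.001]
ft_force: [-0.6, -0.4, 0.6]
grip_width: 0.0007
```

```bash
python3 look.py 12
```

```text
11.175 [0.45140426 0.04059807 0.09581975] [-0.63139657 -0.41895399  0.60046504]
top 11.175 40 az 68.9 conc 0.999
side 11.225000000000001 63 az 75.7 conc 0.999
```

Emit:
{"method": "send_rows", "body": {
  "steps": [0,0,0,0,0,0,0,0,0,0,0,0,0,0,0,0,0,0,0,0,0,0,0,0,0,0,0,0,0,0]
}}

```text
time: 12.02
position: [0.4514, 0.0406, 0.0958]
tool_rot: [1.0, -0.002, 0.002, 0.001]
ft_force: [0.7, 0.6, -0.8]
grip_width: 0.0005
```

```bash
python3 look.py 13
```

```text
12.025 [0.45137234 0.04062404 0.09579564] [ 0.68175775  0.58879593 -0.79647863]
top no tongue 0
side 12.075000000000001 15 az 167.2 conc 0.998
```

```bash
cat > fit.py <<'E'
import numpy as np
from scipy.optimize import least_squares,brentq
D=np.array([(8.525,34.5),(8.575,44),(9.175,148.7),(9.975,272.8),(10.025,278.8),(10.575,354.8),(10.625,360.8),(11.175,428.9),(11.225,435.7),(12.075,527.2)]+EXTRA) if 0 else None
def run(D):
    D=np.array(D);t=D[:,0]-8.525
    def th(p,t):
        a,w,k,c=p; return a+(w+c/k)/k*(1-np.exp(-k*t))-c/k*t
    s=least_squares(lambda p:np.r_[th(p,t)-D[:,1],(p[3]-5)/5*1.],[35,180,.15,5.])
    print(s.x,(th(s.x,t)-D[:,1]).round(1))
    for g in(713.3,713.3+360):
        try:
            T=brentq(lambda x:th(s.x,x)-g,0,6 if g<800 else 12);w=(th(s.x,T+.01)-th(s.x,T-.01))/.02;print(g,"t",T+8.525,"w",w)
        except Exception as e:print(e)
E
cat > d.py <<'E'
D=[(8.525,34.5),(8.575,44),(9.175,148.7),(9.975,272.8),(10.025,278.8),(10.575,354.8),(10.625,360.8),(11.175,428.9),(11.225,435.7),(12.075,527.2)]
E
python3 -c "
from d import D
from fit import run
run(D)"
```

```text
[3.47766980e+01 1.84047943e+02 1.39467995e-01 4.26004049e+00] [ 0.3 -0.1 -0.4 -0.6  0.6 -0.   0.5  0.3 -0.6 -0. ]
713.3 t 14.359827720577252 w 64.55908639794643
f(a) and f(b) must have different signs
```

Emit:
{"method": "send_rows", "body": {
  "steps": [0,0,0,0.004,0,0,0,0,0.008,0,0,0,0,0.008,0,0,0,0,0.008,0,0,0,0,0.008,0,0,0,0,0.008,0,0,0,0,0.008,0]
}}

```text
time: 13.0
position: [0.4515, 0.0406, 0.0879]
tool_rot: [1.0, -0.002, 0.002, 0.001]
ft_force: [-0.7, 0.5, -0.1]
grip_width: 0.0005
```

```bash
python3 look.py 14
```

```text
13.0 [0.451451   0.04059275 0.08787272] [-0.72694111  0.52301634 -0.1034573 ]
top 13.0 46 az -104.4 conc 0.999
side 13.05 8 az -97.3 conc 1.0
```

```bash
python3 -c "
from d import D
from fit import run
run(D+[(13.0,615.6)])"; python3 -c "
from d import D
from fit import run
run(D+[(13.0,615.6),(13.05,621)])"
```

```text
[3.48503343e+01 1.84081035e+02 1.61517488e-01 7.86327736e-01] [ 0.4  0.  -0.4 -0.8  0.5 -0.2  0.3  0.4 -0.5  0.9 -0.5]
713.3 t 14.257212565560557 w 69.9921834364659
f(a) and f(b) must have different signs
[ 3.48693984e+01  1.84115211e+02  1.68468859e-01 -2.88690306e-01] [ 0.4  0.  -0.4 -0.8  0.4 -0.2  0.3  0.4 -0.5  1.1  0.2 -0.8]
713.3 t 14.23069011045897 w 71.46799221644642
f(a) and f(b) must have different signs
```

Emit:
{"method": "send_rows", "body": {
  "steps": [0,0,0,0,0,0,0,0,0,0,0,0,0,0,0,0,0,0,0,0,0,0,0,0,0]
}}

```text
time: 13.72
position: [0.4514, 0.0406, 0.0878]
tool_rot: [1.0, -0.002, 0.002, 0.001]
ft_force: [-0.1, 0.1, -0.4]
grip_width: -0.0
```

```bash
python3 look.py 15
```

```text
13.725 [0.45142839 0.04058971 0.08783707] [-0.12496106  0.13506757 -0.35905121]
top 13.725 38 az -45.8 conc 0.999
side 13.775 39 az -43.0 conc 0.999
```

Emit:
{"method": "send_rows", "body": {
  "steps": [0,0,0,0,0,0,0,0,0,0,0,0,0,0,0,0,0,0,0.01,0,0,0,0,0.01,0]
}}

```text
time: 14.45
position: [0.4522, 0.0404, 0.0778]
tool_rot: [1.0, -0.002, 0.003, 0.001]
ft_force: [-0.6, -0.3, 9.4]
grip_width: 0.0003
```

```bash
python3 look.py 16; python3 look.py 17
```

```text
14.45 [0.45219183 0.04041687 0.07778058] [-0.58497274 -0.29581136  9.37711537]
top 14.45 27 az -6.9 conc 0.999
side 14.5 34 az -7.2 conc 0.999
14.55 [0.4522055  0.04043515 0.07807594] [-0.75047094 -0.29299805  8.24092381]
top 14.55 28 az -6.9 conc 0.999
side 14.600000000000001 36 az -7.2 conc 0.999
```

View pics/l17.png

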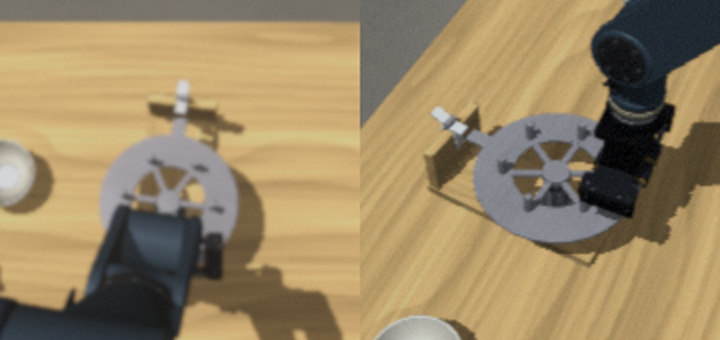

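Emit:
{"method": "send_rows", "body": {
  "steps": [0,0,0,0,0,0,0,0,0,0]
}}

```text
time: 14.9
position: [0.4523, 0.0404, 0.0785]
tool_rot: [1.0, -0.002, 0.003, 0.001]
ft_force: [-1.4, 0.3, 8.5]
grip_width: 0.0003
```

```bash
python3 look.py 18
python3 - <<'E'
from h import *
t,a,b=np.load("f18.npy",allow_pickle=True);C=np.array([.5563,.0415])
for c in(a,b):
    W=world(c);d=W[...,:2]-C;r=np.hypot(d[...,0],d[...,1]);az=np.degrees(np.arctan2(d[...,1],d[...,0]))
    m=(r>.09)&(r<.12)&(abs(W[...,2]-.11)<.015)&(W[...,0]>.56);print("ring z",np.median(W[m][:,2]))
    m=(r<.09)&(r>.06)&(W[...,2]>.12)&(W[...,2]<.15)
    nl,lab,st,ce=cv2.connectedComponentsWithStats(m.astype(np.uint8))
    print("pegs",[az[lab==k].mean().round(1) for k in range(1,nl) if st[k,4]>5])
E
```

```text
14.9 [0.45228233 0.04041975 0.07845657] [-1.38649316  0.25756     8.54390637]
top 14.9 27 az -6.8 conc 0.999
side 14.950000000000001 39 az -7.3 conc 0.999
ring z 0.10628822295392726
pegs [np.float64(23.5), np.float64(-36.2), np.float64(82.9), np.float64(-95.7)]
ring z 0.1067434154552514
pegs [np.float64(-37.9), np.float64(-98.4), np.float64(23.5), np.float64(84.5), np.float64(142.8)]
```

```bash
python3 -c "
from rig import hand_in
print(hand_in())"
```

```text
the job is handed in; nothing more can be done
None
```

The ring ran free and is parked with its tongue at the clip. I handed the job in at about 15 s of the 54 s allowed, with the fingertip still pressing; no verdict was reported.

- **Spin:** I pushed one peg anticlockwise and the ring left at about 3.2 rad/s. It coasted untouched for nearly 6 s and its tongue passed the clip. It was still turning at about 1.2 rad/s when I braked it at the next pass, at a ring angle of about 4π.
- **Last checks:** Both cameras, looked at several times, showed the tongue still at about −7° against the clip at −6.6°. That is about 1 mm sideways; the limit is 15 mm. The pegs agreed within the noise. The ring sat about 4 mm down on its hub, under a push of about 8.5 N.
- **What disagreed:** The fingertip turned out to be about 28 mm higher than the reported TCP. The first flick therefore passed over the pegs without touching them. I found the true height by a slow touch on the ring, which pressed it about 2 mm with 5 N before the spin, and corrected for it.
- **Not checked:** I did not measure the bowl, funnel and canister again at the end. The arm's path kept clear of them.

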